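# Set out the packet display

## Robot

A 6-joint arm with a two-finger parallel gripper is mounted at the origin on a cart in front of the work surface, level with it; the furniture and walls round the work are solid. World frame = base frame: x ahead of the robot, y to its left, z up, the work surface at z = 0. Lengths are in m, angles in rad, forces in N, time in s.
With the tool pointing down it reaches from about 0.4 to 0.825 m from the base axis. Payload 7 kg.
Tool frame: the origin (TCP) lies midway between the tips of the shut fingers; the grasp point (between the pads) lies manip.grasp_offset behind it (manip.grasp_offset is the distance from the TCP to the grasp point, in m); z points along the fingers, y is the line along which they close (so a half turn about z gives the same grasp; the last joint's range is limited). The gripper opens to 88 mm and grips with 3 to 60 N. Pads are 19 mm wide; open, the fingers measure 130 mm over their backs; the gripper's body (78 mm by 193 mm) begins 47 mm behind the grasp point.
Start: joints at [-0.826, 0.359, 0.012, 0, -1.224, -0.288], TCP at [0.298, -0.606, 0.227] pointing down, gripper open.
Joint ranges: [-3.07, 3.07], [-1.43, 2.12], [-1.02, 1.25], [-3.03, 1.67], [-3.05, -0], [-3.03, 3.03]. Speed limits (rad/s): [2.39, 2.39, 3.01, 3.14, 3.14, 3.14].

## Interface

Orientations are given as a unit quaternion [x, y, z, w].
In Python, from station import readout, eyes, manip gives the robot as it stands.
- The arm moves only by the tool apply_moves, never from a script. Its argument "series" is a list of rows, each a list of 5 numbers: the closure in counts, from 0 (fully open) to 255 (shut), then the shift along the tool's x, y, z in m, then the turn about the tool's z in degrees. In form: [[grip, x, y, z, turn], ...]. A call has 1 to 5 rows; each row is the pose to reach, as a shift and turn from the pose commanded when the call began, along the tool's axes at that moment; what a row does not reach only later rows make up. A row lasts 1/10 s, in which the tool goes at most 50 mm and 8.59 degrees, less where a joint would pass 70% of its speed; a pose out of reach is approached as far as the arm can. A call with a gripper value outside its range is refused whole. The fingers move at their own pace and stop on an object; "squeeze" is the grip in N (left out, the last holds). Time passes only in rows, so rows that repeat a pose let the fingers close. It gives the time, the measured TCP pose, the force and the opening at its end, in the units of the state.
- readout.get_state(): the state, without advancing time (a new reading comes with each control period).
- eyes.camera(name): name is "scene" or "top" or "wrist"; returns a dict with "pixels" (480x640x3 uint8, blue, green, red), "fx", "fy", "cx", "cy" (pixels), "dist" ([k1, k2, p1, p2, k3] as OpenCV has them; the pictures are not rectified), "rvec" (rotation vector, rad) and "tvec" (3), from world to camera coordinates, as OpenCV has them. Camera axes: x right, y down, z forward; pixel columns grow to the right and rows downward; lengths in m; the calibration is good to about 2 mm. A picture is of the moment at which its call begins. There is no depth.
- manip.finish_job(): hands the job in, once; it reports no verdict.
The state is a dict: "t": time; "qpos": joint angles; "joint_velocities": joint speeds; "joint_efforts": joint torques, N m; "tool_pos": TCP position; "tcp_rot": TCP orientation; "contact_force": force on the tool from outside, world axes, zero at the start; "wrist_torque": the same for the moment, N m; "opening": finger opening in m.
Only numpy, scipy, OpenCV 4.12 (cv2) and the standard library are available. Lean on these libraries where they do the work, as an engineer would, in place of code of your own. Each camera call takes 0.05 s, during which the arm holds its last target. There are 200 camera calls.

## Task

Set out all the kraft packets on the wooden display board: lift the stop by its knob out of its rest, move it along the rail and drop it fully into the notch that leaves exactly one bay for each packet on the table, and lay the packets flat in those bays, one to a bay, lengthways along the board. Slide the price strip along its keyhole slot to the wide end, lift it free of the stud, and lay it flat on the table with its flat back flush against the board's front edge, the fin on the robot's side, neither end sticking out past the board. Leave the bell, the tape and the bowl where they are.

Things in the scene. Friction and masses are not known exactly. Their poses are not given: they have to be found in the camera images.
- board: fixed wooden display board 158 mm deep (x), 550 mm long (y), 18 mm thick, on the table. Origin at table height; x away from the robot, y left along the board, z up. Front edge (upright face) at x = -86 mm, back at +72 mm; a lip along it rises 5 mm above the board, x = -86 to -81 mm. Four bays in a row, each 112 mm long along y, between thin dark inlaid lines; centres x = -12, y = +194, +82, -30, -142 mm
- end_block (a point): foot of the inner face of the fixed end block that closes the row of bays at the board's left end, on the board's top at board x = -12, y = +250 mm; block 16 mm thick, 26 mm above the board. Bay 1 is next to it
- rail (a point): top of the fixed notched rail along the back of the board, at board x = 62, y = 0, z = 34 mm; rail 14 mm deep (x), 16 mm above the board. It has four notches 20 mm wide, one at the right-hand end of each bay, centres at board y = +132, +20, -92, -204 mm, and a wide rest recess at the right end, y = -228 to -272 mm, where the stop starts
- stop_slide (a joint): place of the stop along the rail in m, growing to the left (board +y); starts in the rest recess, 0 to 0.026. In the notch closing 4 bays it reads 0.058, 3 bays 0.170, 2 bays 0.282, 1 bay 0.394, each +-0.004. Slides with about 1 N; captive, cannot turn. Its metal tongue, 12 mm wide, drops 14 mm deep into a notch or the recess and blocks sliding until lifted
- stop_lift (a joint): how far the stop is lifted in m: 0 fully down in a notch or recess, 0.014 when the tongue rests on top of the rail, at most 0.035. No spring: it falls by its own weight (170 g) when let go
- stop_knob (a point): middle of the stop's knob: upright, dark wood, 24 mm in diameter from 12 mm below to 10 mm above this point, top 14 mm above it; at board x = -8 mm, 70 mm above the table when down; axes as the board's. It stands on a crossbar 10 mm thick (y), board x = -54 to +46 mm, top 26 mm below this point, underside 2 mm above the board when down
- strip: loose price strip of plain wood, 180 g: base 46 mm wide (its x), 300 mm long (its y), 14 mm high; upright fin along its full length, 10 mm thick, centred at x = -13 mm, top 65 mm above the underside, paper cards on its -x side. Origin at the middle of the underside; z up. Its flat back is the long face of the base at x = +23 mm. Starts hung on the holder by a keyhole slot through the base
- slot_wide_end (a point): centre of the wide end of the strip's keyhole slot, at strip x = 7, y = 122 mm, on top of the base (z = 14 mm). The wide end is 19 mm (x) by 22 mm (y); from it a narrow part, 10 mm wide, runs 24 mm further in the strip's -y direction
- stud (a point): centre of the top of the steel stud on the holder: head 14 mm across and 4 mm thick, neck 7 mm; the head's underside is 3 mm above the strip's base. At the start the neck stands in the narrow part of the slot, about 30 mm from the wide end's centre, so the strip cannot be lifted until it is slid along its own length (about 30 mm in its -y direction) and the head stands over the wide end
- holder: fixed dark wooden plank left of the board, 64x330x6 mm, on which the strip lies flat at the start; origin under its middle, long axis y; the stud stands at its x = 7, y = 92 mm, top 27 mm above the table
- strip_back_a (a point): end of the strip's back face at x = +23, y = +150, z = 7 mm in the strip's frame (the left end, seen from the robot, once it is laid fin towards the robot)
- strip_back_b (a point): other end of the back face, at x = +23, y = -150, z = 7 mm in the strip's frame
- packet_0: flat brown kraft packet, 62 mm wide (its x), 100 mm long (its y), 14 mm thick, 60 g, rigid; origin at the middle of its underside, z up; starts lying flat between the board and the robot. Two to four such packets are present, any of the four may be absent
- packet_1: flat brown kraft packet, 62 mm wide (its x), 100 mm long (its y), 14 mm thick, 60 g, rigid; origin at the middle of its underside, z up; starts lying flat between the board and the robot. Two to four such packets are present, any of the four may be absent
- packet_2: flat brown kraft packet, 62 mm wide (its x), 100 mm long (its y), 14 mm thick, 60 g, rigid; origin at the middle of its underside, z up; starts lying flat between the board and the robot. Two to four such packets are present, any of the four may be absent
- packet_3: flat brown kraft packet, 62 mm wide (its x), 100 mm long (its y), 14 mm thick, 60 g, rigid; origin at the middle of its underside, z up; starts lying flat between the board and the robot. Two to four such packets are present, any of the four may be absent
- bell: a white domed counter bell with a black foot, 74 mm across, 57 mm high; bystander, leave it where it is; origin under its middle
- tape: a roll of label tape lying flat, 98 mm across, 25 mm high; bystander, leave it where it is; origin under its middle
- bowl: a cream oval bowl with two ears, 108x179x38 mm; bystander, leave it where it is; origin under its middle
Not all that is in view belongs to the job. Leave any green or turquoise look-alike of the packet_2 alone.

How it is judged:
On the way:
1. the stop has been lifted clear of the rail (value of joint stop_lift above 0.013 m), for 0.05 s.
At the end, for the whole second after the job is handed in: Stop down (3 mm) in the notch closing as many bays as packets; each packet flat on the board, one per bay (50 mm along, 23 mm across, 0.15 rad); strip flat on the table, fin to the robot, both back ends within 3.5 mm of the front edge and within the board's length; all at rest (((value of joint stop_slide between 0.276 and 0.288 m and (y of packet_0 in the frame of board between 0.144 and 0.244 m or y of packet_1 in the frame of board between 0.144 and 0.244 m or y of packet_2 in the frame of board between 0.144 and 0.244 m or y of packet_3 in the frame of board between 0.144 and 0.244 m) and (y of packet_0 in the frame of board between 0.032 and 0.132 m or y of packet_1 in the frame of board between 0.032 and 0.132 m or y of packet_2 in the frame of board between 0.032 and 0.132 m or y of packet_3 in the frame of board between 0.032 and 0.132 m)) or (value of joint stop_slide between 0.164 and 0.176 m and (y of packet_0 in the frame of board between 0.144 and 0.244 m or y of packet_1 in the frame of board between 0.144 and 0.244 m or y of packet_2 in the frame of board between 0.144 and 0.244 m or y of packet_3 in the frame of board between 0.144 and 0.244 m) and (y of packet_0 in the frame of board between 0.032 and 0.132 m or y of packet_1 in the frame of board between 0.032 and 0.132 m or y of packet_2 in the frame of board between 0.032 and 0.132 m or y of packet_3 in the frame of board between 0.032 and 0.132 m) and (y of packet_0 in the frame of board between -0.08 and 0.02 m or y of packet_1 in the frame of board between -0.08 and 0.02 m or y of packet_2 in the frame of board between -0.08 and 0.02 m or y of packet_3 in the frame of board between -0.08 and 0.02 m)) or (value of joint stop_slide between 0.052 and 0.064 m and (y of packet_0 in the frame of board between 0.144 and 0.244 m or y of packet_1 in the frame of board between 0.144 and 0.244 m or y of packet_2 in the frame of board between 0.144 and 0.244 m or y of packet_3 in the frame of board between 0.144 and 0.244 m) and (y of packet_0 in the frame of board between 0.032 and 0.132 m or y of packet_1 in the frame of board between 0.032 and 0.132 m or y of packet_2 in the frame of board between 0.032 and 0.132 m or y of packet_3 in the frame of board between 0.032 and 0.132 m) and (y of packet_0 in the frame of board between -0.08 and 0.02 m or y of packet_1 in the frame of board between -0.08 and 0.02 m or y of packet_2 in the frame of board between -0.08 and 0.02 m or y of packet_3 in the frame of board between -0.08 and 0.02 m) and (y of packet_0 in the frame of board between -0.192 and -0.092 m or y of packet_1 in the frame of board between -0.192 and -0.092 m or y of packet_2 in the frame of board between -0.192 and -0.092 m or y of packet_3 in the frame of board between -0.192 and -0.092 m))) and y of each of packet_0, packet_1, packet_2, packet_3 in the frame of board below 0.206 m and y of each of packet_0, packet_1, packet_2, packet_3 in the frame of stop_knob above 0.049 m and x of packet_0 in the frame of board between -0.035 and 0.011 m and z of packet_0 in the frame of board between 0.014 and 0.022 m and angle between the y axis of each of packet_0, packet_1, packet_2, packet_3 and the y axis of board, either way round below 0.15 rad and angle between each of packet_0, packet_1, packet_2, packet_3's own z axis and vertical below 0.08 rad and linear speed of each of packet_0, packet_1, packet_2, packet_3, strip below 0.02 m/s and x of packet_1 in the frame of board between -0.035 and 0.011 m and z of packet_1 in the frame of board between 0.014 and 0.022 m and x of packet_2 in the frame of board between -0.035 and 0.011 m and z of packet_2 in the frame of board between 0.014 and 0.022 m and x of packet_3 in the frame of board between -0.035 and 0.011 m and z of packet_3 in the frame of board between 0.014 and 0.022 m and value of joint stop_lift below 0.003 m and x of strip_back_a in the frame of board between -0.0895 and -0.078 m and x of strip_back_b in the frame of board between -0.0895 and -0.078 m and y of strip_back_a in the frame of board between 0 and 0.275 m and y of strip_back_b in the frame of board above -0.275 m and height (world z) of strip below 0.004 m and angle between strip's own z axis and vertical below 0.05 rad); the robot touches nothing.
It fails at once if the bell is pushed more than 4 cm from its place (distance of bell from where it was at the start of the episode above 0.04 m).
It fails at once if the tape is pushed more than 4 cm from its place (distance of tape from where it was at the start of the episode above 0.04 m).
It fails at once if the bowl is pushed more than 4 cm from its place (distance of bowl from where it was at the start of the episode above 0.04 m).
Of packet_0, packet_1, packet_2, packet_3 only 2 to 4 are there at a start; the rules pass over those that are not, and their reading is None.
At some moment in a run one of strip may be knocked a few centimetres aside while the robot is not near it.
Once in a run the grip may slacken for a moment while it holds something.
It also fails if it takes over 200 s, if anything falls off the work surface, if the arm or the gripper's body presses on something with over 40 N, if the wrist force passes 120 N, or if a joint passes its speed limit or range.

## Working session

There is one attempt and no reset: what is moved stays moved. The work goes in short steps, Python scripts to look and compute and a tool call to move; the robot and the scene stay as the last step left them, time stands still between calls to the robot, and variables do not carry over. Pictures are saved under pics/ and viewed, on a budget of 14 in all, crops included, one or two more only if the job needs it, and the job is handed in when it is done.

Besides the shell and the picture viewer there is one more tool, called after "Call:" as name(argument=value, ...) on one line, values as JSON. apply_moves: Moves the arm, as the interface text tells. Its arguments: {"type":"object","properties":{"series":{"type":"array","items":{"type":"array","items":{"type":"number"}}},"squeeze":{"type":"number"}},"required":["series"]}

```bash
mkdir -p pics; ls
cat > h.py <<'E'
import numpy as np, cv2
from station import readout, eyes, manip
def shot(n,save=None):
    c=eyes.camera(n)
    if save: cv2.imwrite('pics/'+save,c['pixels'])
    np.savez('/tmp/%s.npz'%n,**c); return c
def last(n): return dict(np.load('/tmp/%s.npz'%n))
def KD(c): return np.array([[c['fx'],0,c['cx']],[0,c['fy'],c['cy']],[0,0,1.]]),np.array(c['dist'],float)
def ray(c,uv,z):
    K,D=KD(c); p=cv2.undistortPoints(np.array(uv,float).reshape(-1,1,2),K,D)[:,0]
    R=cv2.Rodrigues(np.array(c['rvec'],float))[0]; t=np.array(c['tvec'],float).ravel()
    o=-R.T@t; d=np.c_[p,np.ones(len(p))]@R
    return o+d*((z-o[2])/d[:,2])[:,None]
def proj(c,P):
    K,D=KD(c); return cv2.projectPoints(np.array(P,float).reshape(-1,1,3),np.array(c['rvec'],float),np.array(c['tvec'],float),K,D)[0][:,0]
E
python3 - <<'E'
from h import *
s=readout.get_state(); print(s); print(manip.grasp_offset)
for n in('scene','top','wrist'):
    c=shot(n,n+'0.png'); R=cv2.Rodrigues(np.array(c['rvec'],float))[0]; print(n,-R.T@np.array(c['tvec']).ravel(),c['fx'],R[2])
E
```

```text
pics
{'t': 0.0, 'qpos': array([-8.25915173e-01,  3.59377816e-01,  1.10440590e-02, -3.36151705e-04,
       -1.22412406e+00, -2.88096770e-01]), 'joint_velocities': array([ 0.00011603,  0.00192771, -0.00032118, -0.00124405,  0.00092351,
       -0.00119909]), 'joint_efforts': array([-1.84200426e-04, -5.82722247e+01,  2.93054473e+01,  6.99724987e+00,
        6.84153638e-03, -1.90401124e-04]), 'tool_pos': array([ 0.29746038, -0.60535976,  0.22562465]), 'tcp_rot': array([-2.26355927e-01,  9.74044290e-01,  8.00421753e-04, -2.72831704e-04]), 'contact_force': array([0.25618909, 0.63292344, 0.10052114]), 'wrist_torque': array([-0.00203926, -0.00395346,  0.01393481]), 'opening': 0.08772849171328632}
0.0188
scene [-0.39743106 -1.04632269  0.74633477] 497.5702298785481 [ 0.61991131  0.65370896 -0.43402139]
top [ 0.47662996 -0.0185058   1.6531448 ] 600.8087128537909 [ 0.05568042 -0.01449062 -0.99834348]
wrist [ 0.23200985 -0.63798642  0.38258839] 426.4042172476007 [ 0.24058702  0.12048238 -0.96312091]
```

View pics/top0.png

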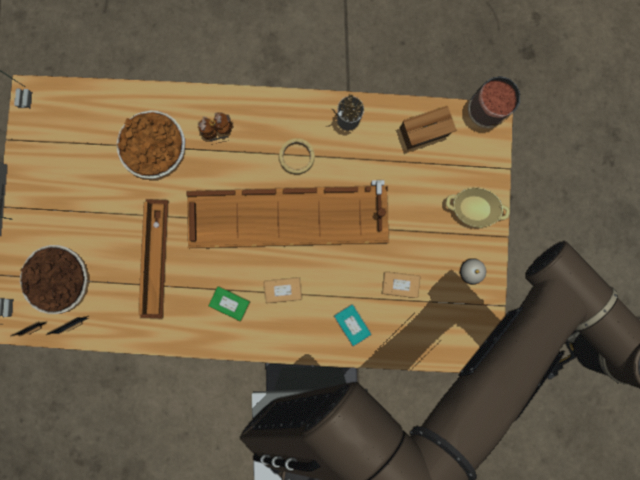

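View pics/scene0.png

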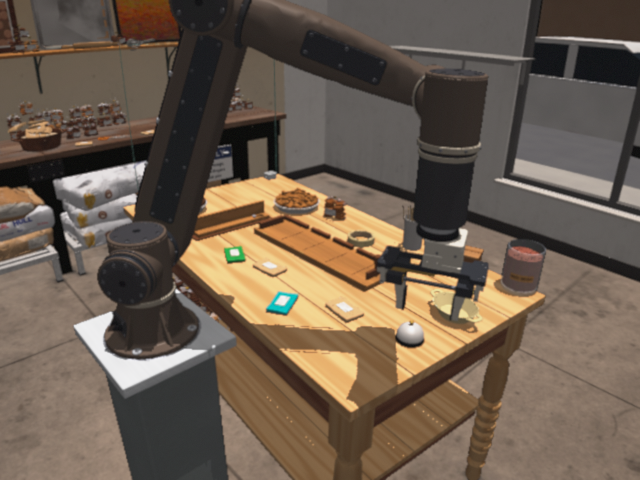

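Top view: two kraft-brown packets, at (283,290) and (401,284), and green (229,304) and turquoise (352,325) look-alikes to leave alone. The board spans roughly (188..388, 190..247), with the knob at (380,212). The strip lies on the holder at (153,258), with its stud at (157,213). The bell is at (473,271), the tape at (297,156) and the bowl at (475,207). The scene view also shows two packets, at (269,268) and (345,310). I'll enlarge the top view to confirm.

Run:
```python
from h import *
c=last('top'); im=c['pixels'][178:340,130:430]
cv2.imwrite('pics/crop1.png',cv2.resize(im,None,fx=2.66,fy=2.66,interpolation=cv2.INTER_CUBIC))
hsv=cv2.cvtColor(c['pixels'],cv2.COLOR_BGR2HSV)
for p in [(270,290),(297,283),(390,284),(414,284),(260,300),(300,305),(250,230),(330,300),(380,212),(229,294),(365,325)]: print(p,hsv[p[1],p[0]])
print(ray(c,[(283,290),(401,284)],.014)[:,:2], ray(c,[(188,247),(388,243)],.023)[:,:2],ray(c,[(380,212)],.084)[:,:2],ray(c,[(157,213)],.027)[:,:2])
print(ray(c,[(473,271),(297,156),(475,207)],.03)[:,:2])
```

```text
(270, 290) [ 17 115 175]
(297, 283) [ 17 116 173]
(390, 284) [ 17 116 173]
(414, 284) [ 17 115 173]
(260, 300) [ 20 109 173]
(300, 305) [ 20 109 173]
(250, 230) [ 15 158 150]
(330, 300) [ 20 109 175]
(380, 212) [ 11 155  92]
(229, 294) [ 67 166 129]
(365, 325) [ 84 106 125]
[[ 0.42900511  0.06491973]
 [ 0.43590034 -0.25734825]] [[ 0.5527636   0.32008705]
 [ 0.54857426 -0.22435256]] [[ 0.62799877 -0.19840875]] [[0.64769136 0.40301089]]
[[ 0.46540901 -0.45358283]
 [ 0.79287005  0.01693747]
 [ 0.64025331 -0.46661813]]
```

View pics/crop1.png

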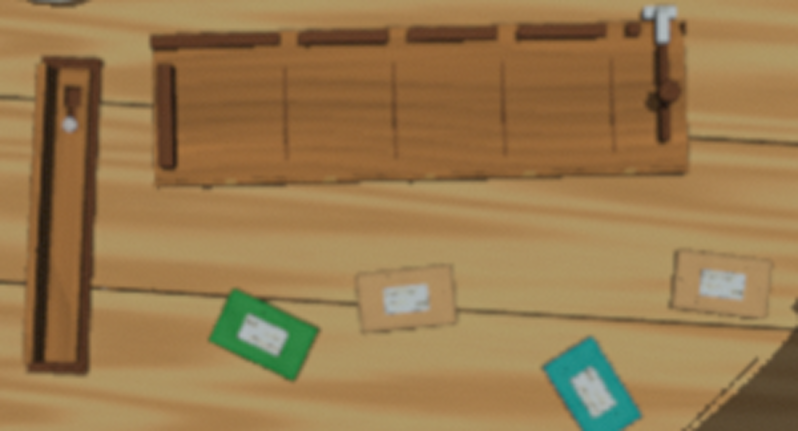

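The crop confirms exactly two kraft packets, at crop (406,298) and (722,284); the green (264,334) and turquoise (591,390) ones are look-alikes. So the stop goes in the 2-bay notch. I'll move over the knob first.

```bash
cat >> h.py <<'E'
from scipy.spatial.transform import Rotation as Ro
def plan(x,y,z,yaw=None):
    s=readout.get_state(); R=Ro.from_quat(s['tcp_rot']).as_matrix()
    d=R.T@(np.array([x,y,z])-s['tool_pos']); cur=np.degrees(np.arctan2(R[1,1],R[0,1]))
    turn=0 if yaw is None else (cur-yaw+90)%180-90
    print('t %.1f pos'%s['t'],s['tool_pos'].round(4),'yaw %.2f'%cur,'open %.4f'%s['opening'],'F',s['contact_force'].round(1),'q6 %.2f'%s['qpos'][5],'tilt',R[:2,2].round(4))
    print('SHIFT',d.round(4),'TURN %.2f'%turn,'dist %.3f'%np.linalg.norm(d))
E
python3 -c "
from h import *
plan(.60,-.18,.25,89.56)"
```

```text
t 0.1 pos [ 0.2975 -0.6055  0.2259] yaw 116.17 open 0.0874 F [ 0.7 -0.4 -0.1] q6 -0.29 tilt [-0.0007  0.0011]
SHIFT [-0.4591  0.2485 -0.0239] TURN 26.61 dist 0.523
```

Call:
apply_moves(series=[[0, -0.459, 0.249, -0.024, 26.6], [0, -0.459, 0.249, -0.024, 26.6], [0, -0.459, 0.249, -0.024, 26.6], [0, -0.459, 0.249, -0.024, 26.6], [0, -0.459, 0.249, -0.024, 26.6]])

```text
t: 0.65
tool_pos: [0.439, -0.4061, 0.2377]
tcp_rot: [0.005, 1.0, 0.0, -0.0]
contact_force: [1.4, -0.3, 0.2]
opening: 0.0874
```

```bash
python3 -c "
from h import *
plan(.60,-.18,.25,89.56)"
```

```text
t 0.7 pos [ 0.439  -0.4061  0.2377] yaw 89.47 open 0.0874 F [ 1.4 -0.3  0.2] q6 -1.16 tilt [-0.0002  0.0002]
SHIFT [-0.1589  0.2276 -0.0123] TURN -0.09 dist 0.278
```

Call:
apply_moves(series=[[0, -0.159, 0.228, -0.012, 0], [0, -0.159, 0.228, -0.012, 0], [0, -0.159, 0.228, -0.012, 0], [0, -0.159, 0.228, -0.012, 0], [0, -0.159, 0.228, -0.012, 0]])

```text
t: 1.15
tool_pos: [0.5835, -0.202, 0.2486]
tcp_rot: [0.004, 1.0, 0.0, -0.0]
contact_force: [0.3, -0.6, -0.3]
opening: 0.0874
```

```bash
python3 -c "
from h import *
plan(.60,-.18,.25,89.56)
shot('wrist','w1.png')"
```

```text
t 1.1 pos [ 0.5835 -0.202   0.2486] yaw 89.58 open 0.0874 F [ 0.3 -0.6 -0.3] q6 -1.56 tilt [-0.      0.0001]
SHIFT [-0.0163  0.0221 -0.0014] TURN 0.02 dist 0.028
```

View pics/w1.png

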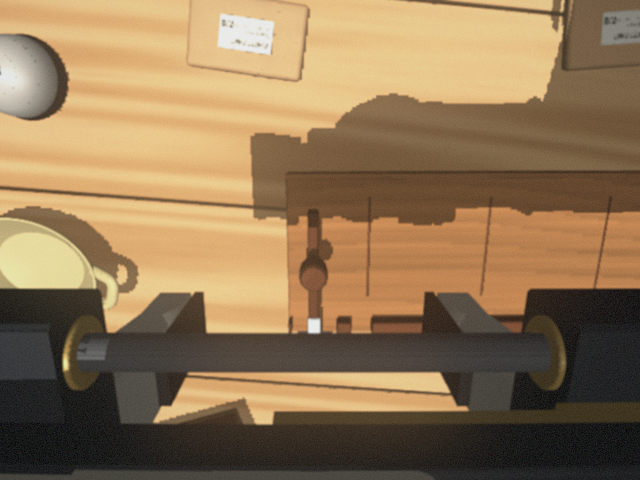

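The wrist picture is flipped, with +y to the right and +x downward. It shows the knob at (313,273), the board's right front corner at (288,173), the inlay lines at u≈369/490/609 and a packet at (248,38).

Run:
```python
from h import *
c=last('wrist')
print('knob',ray(c,[(313,273)],.078)[:,:2]); print('front edge',ray(c,[(288,173),(630,172)],.023)[:,:2])
for a in [((369,200),(368,290)),((490,200),(483,290)),((609,200),(598,290))]: print(ray(c,a,.018)[:,:2].round(4).tolist())
im=c['pixels'][:120,170:460]
hsv=cv2.cvtColor(c['pixels'],cv2.COLOR_BGR2HSV)
for p in [(200,20),(230,60),(300,40),(345,40),(150,40),(590,30)]: print(p,hsv[p[1],p[0]])
plan(.628,-.1985,.13)
```

```text
knob [[ 0.62461047 -0.20312164]]
front edge [[ 0.549632   -0.22484556]
 [ 0.55016236  0.08273328]]
[[0.5752, -0.1515], [0.6634, -0.15]]
[[0.5759, -0.04], [0.6644, -0.0377]]
[[0.5764, 0.0714], [0.6656, 0.0765]]
(200, 20) [ 18 102 228]
(230, 60) [ 18 102 231]
(300, 40) [ 18 102 229]
(345, 40) [ 18 112 228]
(150, 40) [ 19  99 232]
(590, 30) [ 17 107 119]
t 1.2 pos [ 0.5876 -0.1973  0.2485] yaw 89.75 open 0.0876 F [3.2 1.2 1.5] q6 -1.56 tilt [0.0018 0.0007]
SHIFT [-0.0402 -0.0011  0.1186] TURN 0.00 dist 0.125
```

Call:
apply_moves(series=[[0, -0.039, -0.004, 0.0, 0], [0, -0.039, -0.004, 0.05, 0], [0, -0.039, -0.004, 0.1, 0], [0, -0.039, -0.004, 0.15, 0], [0, -0.039, -0.004, 0.196, 0]])

```text
t: 1.7
tool_pos: [0.621, -0.2082, 0.0502]
tcp_rot: [0.004, 1.0, 0.0, -0.0]
contact_force: [1.0, 0.2, 0.2]
opening: 0.0878
```

```bash
python3 -c "
from h import *
plan(.627,-.2005,.053)
c=shot('wrist'); print(proj(c,[(.627,-.2,.084)]))"
```

```text
t 1.7 pos [ 0.621  -0.2082  0.0502] yaw 89.57 open 0.0878 F [1.  0.2 0.2] q6 -1.55 tilt [-0.0008  0.0002]
SHIFT [-0.0059  0.0077 -0.0028] TURN 0.00 dist 0.010
[[339.62470883 376.89240742]]
```

Call:
apply_moves(series=[[0, -0.006, 0.007, -0.003, 0], [0, -0.006, 0.007, -0.003, 0], [150, -0.006, 0.007, -0.003, 0], [255, -0.006, 0.007, -0.003, 0], [255, -0.006, 0.007, -0.003, 0]], squeeze=25)

```text
t: 2.25
tool_pos: [0.6285, -0.2014, 0.0573]
tcp_rot: [0.004, 1.0, -0.0, 0.001]
contact_force: [-0.4, -0.3, 0.5]
opening: 0.0692
```

Call:
apply_moves(series=[[255, 0, 0, 0, 0], [255, 0, 0, 0, 0], [255, 0, 0, 0, 0], [255, 0, 0, 0, 0]])

```text
t: 2.65
tool_pos: [0.6277, -0.2014, 0.0555]
tcp_rot: [0.004, 1.0, 0.0, -0.0]
contact_force: [0.4, 0.2, 0.3]
opening: 0.037
```

Call:
apply_moves(series=[[255, 0, 0, 0.003, 0], [255, 0, 0, 0.003, 0], [255, 0, 0, 0.003, 0], [255, 0, 0, 0.003, 0]])

```text
t: 3.05
tool_pos: [0.6276, -0.2013, 0.0522]
tcp_rot: [0.004, 1.0, 0.0, -0.0]
contact_force: [1.2, -0.6, -2.1]
opening: 0.0233
```

Call:
apply_moves(series=[[255, 0, 0, -0.01, 0], [255, 0, 0, -0.022, 0], [255, 0, 0, -0.022, 0], [255, 0, 0, -0.022, 0]])

```text
t: 3.45
tool_pos: [0.6276, -0.2014, 0.0752]
tcp_rot: [0.004, 1.0, 0.0, 0.0]
contact_force: [-0.0, -0.2, -1.5]
opening: 0.0233
```

```bash
python3 -c "
from h import *
plan(.63,.0685,.075)"
```

```text
t 3.5 pos [ 0.6276 -0.2014  0.0752] yaw 89.56 open 0.0233 F [-0.  -0.2 -1.5] q6 -1.56 tilt [0.0006 0.    ]
SHIFT [-3.0e-04  2.7e-01  2.0e-04] TURN 0.00 dist 0.270
```

Call:
apply_moves(series=[[255, 0, 0.045, 0, 0], [255, 0, 0.09, 0, 0], [255, 0, 0.135, 0, 0], [255, 0, 0.18, 0, 0], [255, 0, 0.225, 0, 0]])

```text
t: 3.95
tool_pos: [0.6279, 0.0246, 0.074]
tcp_rot: [0.004, 1.0, -0.0, -0.001]
contact_force: [-1.1, -3.2, -1.5]
opening: 0.0232
```

Call:
apply_moves(series=[[255, 0, 0.035, 0, 0], [255, 0, 0.044, 0, 0], [255, 0, 0.044, 0, 0], [255, 0, 0.044, 0, 0]])

```text
t: 4.35
tool_pos: [0.6281, 0.0675, 0.0736]
tcp_rot: [0.004, 1.0, -0.0, -0.002]
contact_force: [-5.4, 0.9, -1.9]
opening: 0.0233
```

```bash
python3 -c "
from h import *
plan(.63,.0685,.052)
c=shot('wrist','w2.png');shot('top','t2.png')"
```

```text
t 4.3 pos [0.6281 0.0675 0.0736] yaw 89.59 open 0.0233 F [-5.4  0.9 -1.9] q6 -1.99 tilt [-0.0032 -0.0005]
SHIFT [-0.002   0.001   0.0216] TURN 0.00 dist 0.022
```

View pics/w2.png

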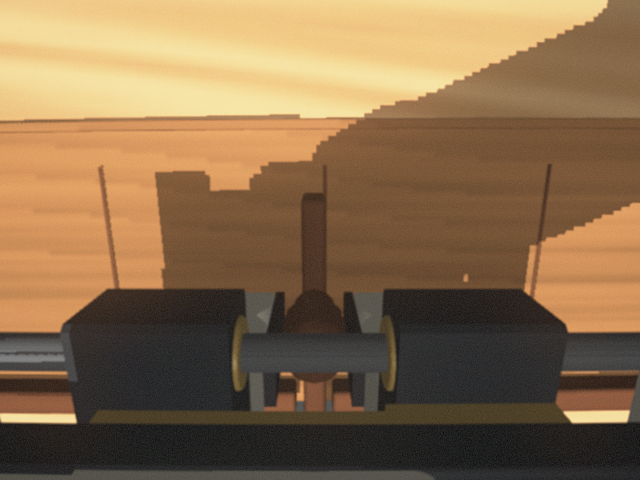

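The crossbar (313,195) sits about 5–6 mm right of the y=+26 inlay (325,180), so the stop is over the 2-bay notch. I'll lower it.

Call:
apply_moves(series=[[255, 0.001, 0.0, 0.01, 0], [255, 0.001, 0.0, 0.02, 0], [255, 0.001, 0.0, 0.022, 0], [255, 0.001, 0.0, 0.022, 0], [255, 0.001, 0.0, 0.022, 0]])

```text
t: 4.95
tool_pos: [0.628, 0.0669, 0.052]
tcp_rot: [0.004, 1.0, -0.0, -0.001]
contact_force: [-4.9, -1.0, -1.8]
opening: 0.0231
```

Call:
apply_moves(series=[[100, 0, 0, 0, 0], [100, 0, 0, 0, 0], [100, 0, 0, 0, 0], [100, 0, 0, 0, 0]])

```text
t: 5.35
tool_pos: [0.6296, 0.0679, 0.053]
tcp_rot: [0.004, 1.0, 0.0, 0.001]
contact_force: [0.2, 0.3, -0.5]
opening: 0.0494
```

Call:
apply_moves(series=[[100, 0, 0, -0.05, 0], [50, 0, 0, -0.1, 0], [0, 0, 0, -0.15, 0], [0, 0, 0, -0.2, 0], [0, 0, 0, -0.2, 0]])

```text
t: 5.85
tool_pos: [0.6326, 0.0682, 0.2617]
tcp_rot: [0.003, 1.0, 0.001, 0.007]
contact_force: [0.8, -0.4, -0.3]
opening: 0.0796
```

```bash
python3 -c "
from h import *
plan(.43,.065,.23,1.5)
c=shot('wrist','w3.png');shot('top','t3.png')"
```

```text
t 5.8 pos [0.6326 0.0682 0.2617] yaw 89.63 open 0.0796 F [ 0.8 -0.4 -0.3] q6 -1.99 tilt [0.0138 0.0029]
SHIFT [ 0.203  -0.0046  0.0289] TURN 88.13 dist 0.205
```

View pics/w3.png

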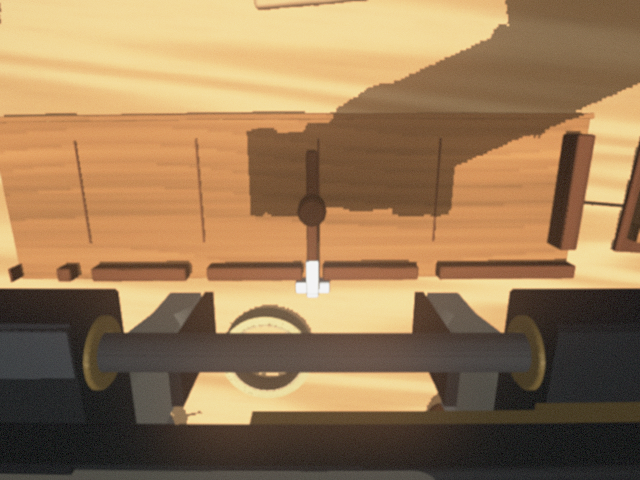

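The stop's tongue sits in the notch gap at (312,278), and the stop went down to the same height it started at. Next I'll turn the closing line along x for the packets and look at packet A.

```bash
sed -i 's/turn=0 if yaw is None else (cur-yaw+90)%180-90/turn=0 if yaw is None else (cur-yaw+180)%360-180/' h.py
python3 - <<'E'
from h import *
c=last('wrist')
f=ray(c,[(3,116),(592,114)],.023)[:,:2]; print('front',f, np.linalg.norm(f[0]-f[1]),np.arctan2(f[1,0]-f[0,0],f[1,1]-f[0,1]))
print(ray(c,[(312,210)],.082)[:,:2]); print(ray(c,[(318,150),(440,150),(197,150)],.018)[:,:2])
plan(.43,.12,.25,180)
print(readout.get_state()['qpos'].round(2))
E
```

```text
front [[ 0.55004439 -0.20886951]
 [ 0.55200409  0.31858073]] 0.5274538761932515 0.003715409029919945
[[0.62600833 0.06719981]]
[[ 0.58313859  0.07299821]
 [ 0.58371606  0.18521703]
 [ 0.58224679 -0.03804694]]
t 6.0 pos [0.6295 0.0681 0.2547] yaw 89.58 open 0.0856 F [-0.7  0.5 -1.6] q6 -1.99 tilt [0.004  0.0018]
SHIFT [0.1999 0.0505 0.004 ] TURN -90.42 dist 0.206
[ 0.42  0.27 -0.05 -0.   -1.25 -1.99]
```

Call:
apply_moves(series=[[0, 0.04, 0.01, 0.004, -8], [0, 0.08, 0.02, 0.004, -16], [0, 0.12, 0.03, 0.004, -24], [0, 0.16, 0.04, 0.004, -32], [0, 0.2, 0.05, 0.004, -40]])

```text
t: 6.45
tool_pos: [0.4272, 0.1188, 0.247]
tcp_rot: [-0.341, 0.94, -0.0, -0.001]
contact_force: [0.4, 1.6, 1.0]
opening: 0.0876
```

Call:
apply_moves(series=[[0, 0, 0, 0, -8], [0, 0, 0, 0, -16], [0, 0, 0, 0, -24], [0, 0, 0, 0, -32], [0, 0, 0, 0, -40]])

```text
t: 6.95
tool_pos: [0.4286, 0.1189, 0.2473]
tcp_rot: [-0.642, 0.767, 0.0, -0.001]
contact_force: [0.8, -0.5, -0.5]
opening: 0.0879
```

Call:
apply_moves(series=[[0, 0, 0, 0, -8], [0, 0, 0, 0, -10], [0, 0, 0, 0, -10]])

```text
t: 7.25
tool_pos: [0.4287, 0.1189, 0.2474]
tcp_rot: [-0.705, 0.71, 0.0, -0.001]
contact_force: [0.4, 0.4, 0.4]
opening: 0.0876
```

```bash
python3 -c "
from h import *
plan(.43,.12,.25,180)
c=shot('wrist','w4.png')"
```

```text
t 7.2 pos [0.4287 0.1189 0.2474] yaw 179.59 open 0.0876 F [0.4 0.4 0.4] q6 -0.72 tilt [-0.0016 -0.0011]
SHIFT [-0.0011 -0.0013 -0.0026] TURN -0.41 dist 0.003
```

View pics/w4.png

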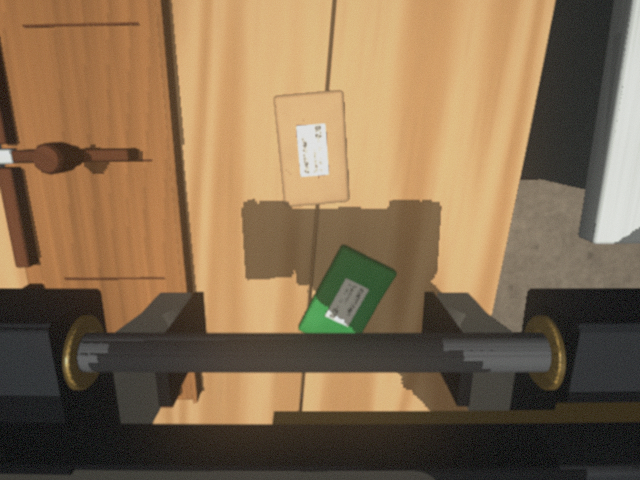

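The packet corners are about (274,97), (342,91), (349,199) and (286,206). The green look-alike is clear of the fingers at (347,290).

Run:
```python
from h import *
c=last('wrist')
q=ray(c,[(274,97),(342,91),(349,199),(286,206)],.014)[:,:2]; print(q.round(4))
m=q.mean(0); a=(q[0]+q[1]-q[2]-q[3])/2; print(m,np.linalg.norm(a)); yaw=np.degrees(np.arctan2(a[1],a[0])); print(yaw)
plan(m[0],m[1],.006,yaw%180+90)
```

```text
[[0.4613 0.0205]
 [0.4023 0.016 ]
 [0.3949 0.1103]
 [0.4532 0.1164]]
[0.42792967 0.06577765] 0.09542407592432943
-85.33363773614583
t 7.3 pos [0.4287 0.1189 0.2476] yaw 179.50 open 0.0877 F [-0.4  0.  -0.1] q6 -0.72 tilt [-0.0014 -0.0009]
SHIFT [0.0529 0.     0.2416] TURN -5.16 dist 0.247
```

Call:
apply_moves(series=[[0, 0.04, 0, 0.03, -5.2], [0, 0.053, 0, 0.075, -5.2], [0, 0.053, 0, 0.12, -5.2], [0, 0.053, 0, 0.165, -5.2], [0, 0.053, 0, 0.2, -5.2]])

```text
t: 7.8
tool_pos: [0.4276, 0.0652, 0.0462]
tcp_rot: [0.735, -0.678, -0.0, 0.001]
contact_force: [1.2, 0.2, -0.5]
opening: 0.0876
```

Call:
apply_moves(series=[[0, 0, 0, 0.025, 0], [0, 0, 0, 0.04, 0], [0, 0, 0, 0.04, 0]])

```text
t: 8.1
tool_pos: [0.4271, 0.065, 0.0064]
tcp_rot: [0.735, -0.678, -0.001, 0.003]
contact_force: [0.5, -0.9, 0.6]
opening: 0.0875
```

Call:
apply_moves(series=[[160, 0, 0, 0, 0], [160, 0, 0, 0, 0], [160, 0, 0, 0, 0], [160, 0, 0, 0, 0], [160, 0, 0, 0, 0]], squeeze=20)

```text
t: 8.6
tool_pos: [0.4293, 0.0665, 0.0093]
tcp_rot: [0.736, -0.677, 0.0, -0.001]
contact_force: [-2.1, 0.1, 7.9]
opening: 0.0615
```

```bash
python3 -c "
from h import *
plan(.4279,.0658,.006)
c=shot('wrist','w5.png')"
```

```text
t 8.6 pos [0.4293 0.0665 0.0093] yaw -175.22 open 0.0615 F [-2.1  0.1  7.9] q6 -0.53 tilt [0.0014 0.0009]
SHIFT [0.0006 0.0014 0.0033] TURN 0.00 dist 0.004
```

Call:
apply_moves(series=[[160, 0, 0, -0.04, 0], [160, 0, 0, -0.09, 0], [160, 0, 0, -0.09, 0]])

```text
t: 8.95
tool_pos: [0.4322, 0.0679, 0.1043]
tcp_rot: [0.736, -0.677, 0.002, -0.005]
contact_force: [-0.3, 1.3, -0.2]
opening: 0.0614
```

```bash
python3 -c "
from h import *
plan(.625,.239,.10,179.7)"
```

```text
t 8.9 pos [0.4322 0.0679 0.1043] yaw -175.15 open 0.0614 F [-0.3  1.3 -0.2] q6 -0.53 tilt [0.0092 0.0046]
SHIFT [-0.1542 -0.2065  0.0069] TURN 5.15 dist 0.258
```

Call:
apply_moves(series=[[160, -0.03, -0.04, 0, 5.2], [160, -0.06, -0.08, 0, 5.2], [160, -0.09, -0.12, 0, 5.2], [160, -0.12, -0.16, 0, 5.2], [160, -0.152, -0.204, 0, 5.2]])

```text
t: 9.45
tool_pos: [0.6173, 0.233, 0.0985]
tcp_rot: [-0.704, 0.71, 0.0, 0.0]
contact_force: [0.5, -0.3, -0.4]
opening: 0.0618
```

Call:
apply_moves(series=[[160, 0, 0, 0, 0], [160, 0, 0, 0, 0], [160, 0, 0, 0, 0]])

```text
t: 9.75
tool_pos: [0.6151, 0.2311, 0.0982]
tcp_rot: [-0.704, 0.71, 0.0, -0.001]
contact_force: [0.6, 0.4, -0.6]
opening: 0.0613
```

```bash
python3 -c "
from h import *
plan(.625,.239,.029,179.7)
c=shot('wrist','w6.png')"
```

```text
t 9.8 pos [0.6151 0.2311 0.0982] yaw 179.56 open 0.0613 F [ 0.6  0.4 -0.6] q6 -0.66 tilt [-0.0011 -0.0005]
SHIFT [-0.0081 -0.0099  0.0692] TURN -0.14 dist 0.070
```

View pics/w6.png

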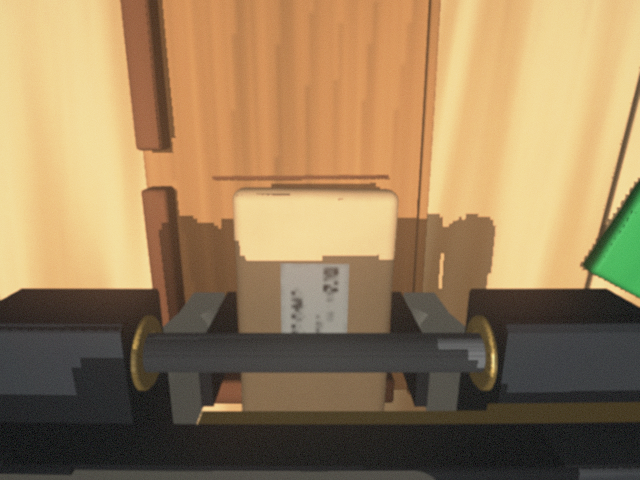

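```bash
python3 -c "
from h import *
c=last('wrist')
print(ray(c,[(236,190),(396,190)],.101)[:,:2]); print(ray(c,[(213,178),(388,177)],.018)[:,:2],ray(c,[(430,150)],.023)[:,:2])"
```

```text
[[0.64235872 0.17993598]
 [0.58439    0.18040258]]
[[0.66980999 0.1849214 ]
 [0.57298305 0.18516968]] [[0.55194902 0.17041122]]
```

Call:
apply_moves(series=[[160, -0.008, -0.01, 0.02, 0], [160, -0.008, -0.01, 0.045, 0], [160, -0.008, -0.01, 0.069, 0], [160, -0.008, -0.01, 0.069, 0]])

```text
t: 10.2
tool_pos: [0.6248, 0.2384, 0.028]
tcp_rot: [-0.704, 0.71, 0.0, -0.001]
contact_force: [-0.0, 0.1, -0.4]
opening: 0.0618
```

Call:
apply_moves(series=[[50, 0, 0, 0, 0], [50, 0, 0, 0, 0], [50, 0, 0, 0, 0]])

```text
t: 10.5
tool_pos: [0.6265, 0.2399, 0.0312]
tcp_rot: [-0.704, 0.71, -0.0, 0.001]
contact_force: [-0.6, 0.1, 0.7]
opening: 0.0702
```

Call:
apply_moves(series=[[50, 0, 0, -0.05, 0], [50, 0, 0, -0.1, 0], [0, 0, 0, -0.15, 0], [0, 0, 0, -0.2, 0], [0, 0, 0, -0.2, 0]])

```text
t: 11.0
tool_pos: [0.6295, 0.241, 0.2398]
tcp_rot: [-0.705, 0.709, -0.002, 0.007]
contact_force: [0.2, 0.8, 0.1]
opening: 0.0861
```

```bash
python3 -c "
from h import *
plan(.435,-.20,.25,180)
c=shot('wrist','w7.png')
c=shot('top')
"
```

```text
t 11.0 pos [0.6295 0.241  0.2398] yaw 179.63 open 0.0861 F [0.2 0.8 0.1] q6 -0.66 tilt [0.0131 0.0067]
SHIFT [ 0.4422  0.1915 -0.0157] TURN -0.37 dist 0.482
```

Call:
apply_moves(series=[[0, 0.442, 0.192, -0.016, 0], [0, 0.442, 0.192, -0.016, 0], [0, 0.442, 0.192, -0.016, 0], [0, 0.442, 0.192, -0.016, 0], [0, 0.442, 0.192, -0.016, 0]])

```text
t: 11.6
tool_pos: [0.5229, 0.0094, 0.2367]
tcp_rot: [-0.705, 0.71, 0.001, -0.001]
contact_force: [0.7, -0.2, -0.4]
opening: 0.0878
```

```bash
python3 -c "
from h import *
plan(.435,-.20,.25,180)"
```

```text
t 11.6 pos [0.5229 0.0094 0.2367] yaw 179.59 open 0.0878 F [ 0.7 -0.2 -0.4] q6 -0.40 tilt [-0.002  -0.0005]
SHIFT [ 0.2101  0.0864 -0.013 ] TURN -0.41 dist 0.227
```

Call:
apply_moves(series=[[0, 0.21, 0.086, -0.013, 0], [0, 0.21, 0.086, -0.013, 0], [0, 0.21, 0.086, -0.013, 0], [0, 0.21, 0.086, -0.013, 0], [0, 0.21, 0.086, -0.013, 0]])

```text
t: 12.1
tool_pos: [0.4348, -0.2004, 0.2502]
tcp_rot: [-0.704, 0.71, 0.001, -0.0]
contact_force: [0.9, 0.5, 0.6]
opening: 0.0878
```

Call:
apply_moves(series=[[0, 0, 0, 0, 0], [0, 0, 0, 0, 0]])

```text
t: 12.3
tool_pos: [0.4364, -0.1986, 0.25]
tcp_rot: [-0.704, 0.71, 0.001, -0.0]
contact_force: [0.7, 0.4, 0.1]
opening: 0.0877
```

```bash
python3 -c "
from h import *
plan(.435,-.20,.25,180)
c=shot('wrist','w8.png')"
```

```text
t 12.3 pos [ 0.4364 -0.1986  0.25  ] yaw 179.46 open 0.0877 F [0.7 0.4 0.1] q6 0.01 tilt [-0.0013  0.0004]
SHIFT [0.0014 0.0014 0.    ] TURN -0.54 dist 0.002
```

View pics/w8.png

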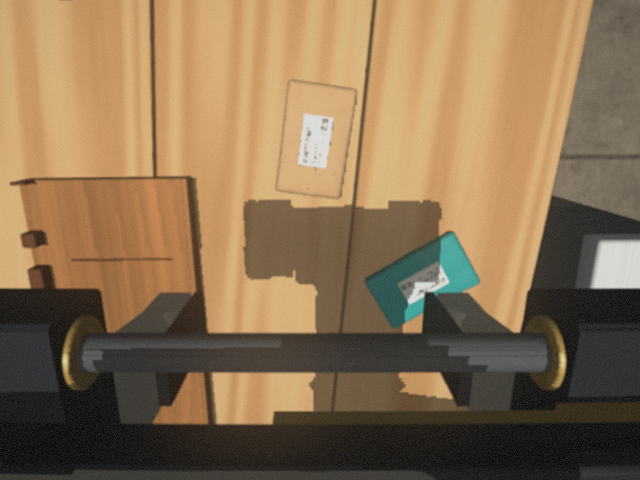

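The second packet's corners are (289,79), (357,88), (342,199) and (276,191). The turquoise look-alike at (422,280) is clear.

Run:
```python
from h import *
c=last('wrist')
q=ray(c,[(289,79),(357,88),(342,199),(276,191)],.014)[:,:2]; print(q.round(4))
m=q.mean(0); a=(q[0]+q[1]-q[2]-q[3])/2; print(m,np.linalg.norm(a)); yaw=np.degrees(np.arctan2(a[1],a[0]))
plan(m[0],m[1],.010,yaw%180+90)
```

```text
[[ 0.4556 -0.3115]
 [ 0.3967 -0.3036]
 [ 0.4089 -0.2064]
 [ 0.47   -0.2144]]
[ 0.43279298 -0.25897862] 0.09807789066260472
t 12.3 pos [ 0.4369 -0.198   0.2501] yaw 179.53 open 0.0875 F [0.8 1.3 0.3] q6 0.01 tilt [-0.0012  0.0004]
SHIFT [0.0611 0.0033 0.2401] TURN 7.35 dist 0.248
```

Call:
apply_moves(series=[[0, 0.04, 0.003, 0.03, 7.3], [0, 0.061, 0.003, 0.075, 7.3], [0, 0.061, 0.003, 0.12, 7.3], [0, 0.061, 0.003, 0.165, 7.3], [0, 0.061, 0.003, 0.2, 7.3]])

```text
t: 12.85
tool_pos: [0.433, -0.258, 0.048]
tcp_rot: [-0.658, 0.753, 0.001, -0.001]
contact_force: [-0.2, -0.7, -0.2]
opening: 0.088
```

Call:
apply_moves(series=[[0, 0, 0, 0.025, 0], [0, 0, 0, 0.039, 0], [0, 0, 0, 0.039, 0]])

```text
t: 13.15
tool_pos: [0.4325, -0.2577, 0.0093]
tcp_rot: [-0.658, 0.753, 0.002, -0.002]
contact_force: [-0.1, -0.3, 0.1]
opening: 0.0876
```

Call:
apply_moves(series=[[160, 0, 0, 0, 0], [160, 0, 0, 0, 0], [160, 0, 0, 0, 0], [160, 0, 0, 0, 0], [160, 0, 0, 0, 0]], squeeze=20)

```text
t: 13.65
tool_pos: [0.4344, -0.2592, 0.0126]
tcp_rot: [-0.658, 0.753, -0.001, 0.001]
contact_force: [-0.4, 1.5, 4.6]
opening: 0.0607
```

Call:
apply_moves(series=[[160, 0, 0, -0.04, 0], [160, 0, 0, -0.09, 0], [160, 0, 0, -0.12, 0], [160, 0, 0, -0.12, 0]])

```text
t: 14.05
tool_pos: [0.4366, -0.26, 0.1368]
tcp_rot: [-0.658, 0.753, -0.004, 0.002]
contact_force: [-0.5, -0.8, -1.0]
opening: 0.0607
```

```bash
python3 -c "
from h import *
plan(.47,.131,.13,179.7)"
```

```text
t 14.1 pos [ 0.4366 -0.26    0.1368] yaw 172.30 open 0.0607 F [-0.5 -0.8 -1. ] q6 0.01 tilt [ 0.0086 -0.0023]
SHIFT [-0.392   0.0194  0.0062] TURN -7.40 dist 0.392
```

Call:
apply_moves(series=[[160, -0.08, 0.004, 0, -7.4], [160, -0.16, 0.008, 0, -7.4], [160, -0.24, 0.012, 0, -7.4], [160, -0.32, 0.016, 0, -7.4], [160, -0.392, 0.019, 0, -7.4]])

```text
t: 14.55
tool_pos: [0.4545, -0.0083, 0.1316]
tcp_rot: [-0.705, 0.709, 0.0, 0.0]
contact_force: [1.1, 0.5, -0.7]
opening: 0.0605
```

```bash
python3 -c "
from h import *
plan(.6244,.128,.11,179.7)"
```

```text
t 14.6 pos [ 0.4545 -0.0083  0.1316] yaw 179.64 open 0.0605 F [ 1.1  0.5 -0.7] q6 -0.42 tilt [-0.0001  0.0002]
SHIFT [-0.1374 -0.169   0.0216] TURN -0.06 dist 0.219
```

Call:
apply_moves(series=[[160, -0.04, -0.03, 0, 0], [160, -0.08, -0.06, 0, 0], [160, -0.11, -0.1, 0, 0], [160, -0.137, -0.135, 0.01, 0], [160, -0.137, -0.169, 0.02, 0]])

```text
t: 15.05
tool_pos: [0.6265, 0.1292, 0.1109]
tcp_rot: [-0.706, 0.708, 0.0, 0.0]
contact_force: [-0.1, 0.3, -0.0]
opening: 0.0606
```

Call:
apply_moves(series=[[160, 0, 0, 0, 0], [160, 0, 0, 0, 0], [160, 0, 0, 0, 0]])

```text
t: 15.35
tool_pos: [0.6241, 0.1255, 0.1115]
tcp_rot: [-0.705, 0.709, 0.0, -0.0]
contact_force: [-0.6, -0.4, -0.7]
opening: 0.0607
```

```bash
python3 -c "
from h import *
plan(.6244,.128,.0315,179.7)
c=shot('wrist','w9.png')"
```

```text
t 15.3 pos [0.6241 0.1255 0.1115] yaw 179.64 open 0.0607 F [-0.6 -0.4 -0.7] q6 -0.51 tilt [-0.001  -0.0003]
SHIFT [-0.0026 -0.0004  0.08  ] TURN -0.06 dist 0.080
```

View pics/w9.png

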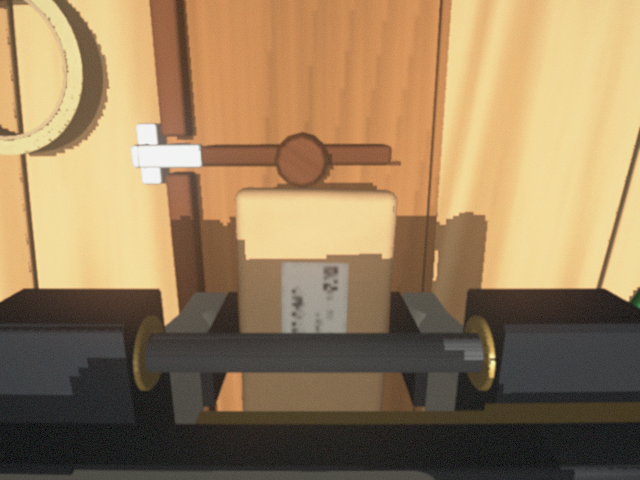

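```bash
python3 -c "
from h import *
c=last('wrist')
print(ray(c,[(238,190),(395,190)],.111)[:,:2])"
```

```text
[[0.65124796 0.07491845]
 [0.5931403  0.07529306]]
```

Call:
apply_moves(series=[[160, -0.0065, 0, 0.0, 0], [160, -0.0065, 0, 0.03, 0], [160, -0.0065, 0, 0.06, 0], [160, -0.0065, 0, 0.08, 0], [160, -0.0065, 0, 0.08, 0]])

```text
t: 15.9
tool_pos: [0.6231, 0.1321, 0.0298]
tcp_rot: [-0.705, 0.709, 0.001, -0.002]
contact_force: [-0.7, 0.1, -0.3]
opening: 0.0614
```

Call:
apply_moves(series=[[50, 0, 0, 0, 0], [50, 0, 0, 0, 0], [50, 0, 0, 0, 0]])

```text
t: 16.2
tool_pos: [0.6258, 0.133, 0.0335]
tcp_rot: [-0.705, 0.709, -0.0, 0.001]
contact_force: [0.2, -0.4, -0.4]
opening: 0.07
```

Call:
apply_moves(series=[[50, 0, 0, -0.05, 0], [50, 0, 0, -0.1, 0], [0, 0, 0, -0.15, 0], [0, 0, 0, -0.2, 0], [0, 0, 0, -0.2, 0]])

```text
t: 16.7
tool_pos: [0.6288, 0.1334, 0.2418]
tcp_rot: [-0.705, 0.709, -0.003, 0.007]
contact_force: [0.0, -0.3, -1.1]
opening: 0.0859
```

```bash
python3 -c "
from h import *
plan(.54,.40,.25,90)
c=shot('wrist','w10.png');shot('top','t10.png')"
```

```text
t 16.7 pos [0.6288 0.1334 0.2418] yaw 179.72 open 0.0859 F [ 0.  -0.3 -1.1] q6 -0.52 tilt [0.0141 0.0049]
SHIFT [-0.2662  0.0899 -0.0081] TURN 89.72 dist 0.281
```

Call:
apply_moves(series=[[0, -0.05, 0.015, -0.01, 8], [0, -0.1, 0.03, -0.02, 16], [0, -0.16, 0.04, -0.03, 24], [0, -0.22, 0.04, -0.035, 32], [0, -0.266, 0.04, -0.035, 40]])

```text
t: 17.3
tool_pos: [0.5859, 0.3767, 0.2659]
tcp_rot: [-0.417, 0.909, 0.0, -0.0]
contact_force: [0.6, -0.0, -0.7]
opening: 0.0874
```

Call:
apply_moves(series=[[0, 0, 0, 0, 8], [0, 0, 0, 0, 16], [0, 0, 0, 0, 24], [0, 0, 0, 0, 32], [0, 0, 0, 0, 40]])

```text
t: 17.8
tool_pos: [0.5862, 0.3747, 0.2643]
tcp_rot: [-0.081, 0.997, -0.001, -0.001]
contact_force: [0.3, -0.1, 0.0]
opening: 0.0877
```

Call:
apply_moves(series=[[0, 0, 0, 0, 8], [0, 0, 0, 0, 9.7], [0, 0, 0, 0, 9.7]])

```text
t: 18.1
tool_pos: [0.5865, 0.3748, 0.265]
tcp_rot: [-0.001, 1.0, -0.0, -0.001]
contact_force: [1.0, 0.5, 0.2]
opening: 0.0879
```

```bash
python3 -c "
from h import *
plan(.59,.40,.28,90)
c=shot('wrist','w11.png');shot('top','t11.png')"
```

```text
t 18.1 pos [0.5865 0.3748 0.265 ] yaw 90.10 open 0.0879 F [1.  0.5 0.2] q6 -2.42 tilt [-0.0011 -0.0009]
SHIFT [-0.0036  0.0252 -0.0151] TURN 0.10 dist 0.030
```

View pics/w11.png

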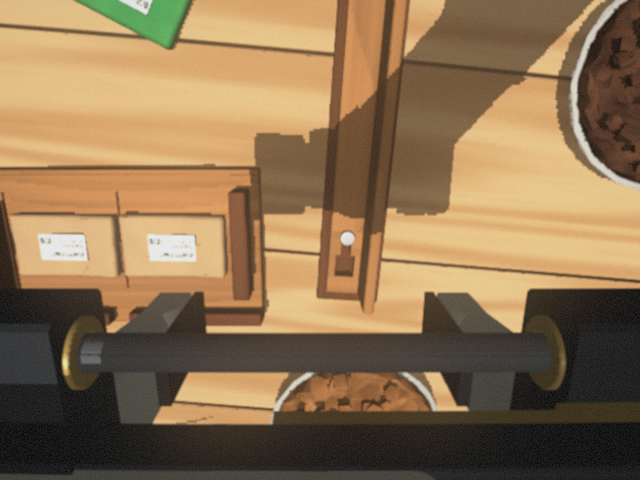

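Run:
```python
from h import *
c=last('wrist'); im=c['pixels']
cv2.imwrite('pics/crop2.png',cv2.resize(im[0:325,300:430],None,fx=1.8,fy=1.8,interpolation=cv2.INTER_CUBIC))
g=cv2.cvtColor(im,cv2.COLOR_BGR2GRAY).astype(int)
for r in (20,60,220,260,280): print(r,[(300+i,int(d)) for i,d in enumerate(np.diff(cv2.blur(im[r:r+3,300:430].mean(2).mean(0).reshape(1,-1),(2,1)))[0]) if abs(d)>14])
```

```text
20 [(335, -24), (336, -32), (346, 18), (347, 24), (382, -15), (383, -25), (384, -21), (391, 18), (392, 24), (393, 20), (404, -18), (407, 26), (408, 20)]
60 [(332, -23), (333, -34), (334, -15), (343, 22), (344, 23), (379, -23), (380, -23), (387, 16), (388, 23), (389, 19), (399, -17), (400, -24), (401, -20)]
220 [(321, -31), (322, -32), (331, 23), (332, 23), (363, -20), (364, -29), (365, -17), (384, 21), (385, 39), (386, 27)]
260 [(317, -22), (318, -38), (319, -24), (328, 16), (329, 18), (335, -18), (353, 14), (354, 25), (355, 18), (359, -20), (360, -30), (361, -19), (367, 21), (368, 25), (369, 15), (377, -14), (378, -14), (381, 15)]
280 [(316, -16), (317, -29), (318, -20), (326, 20), (327, 22), (357, -21), (358, -30), (359, -21), (365, 19), (366, 26), (367, 18), (375, -18), (376, -16), (378, 29), (379, 29)]
```

View pics/crop2.png

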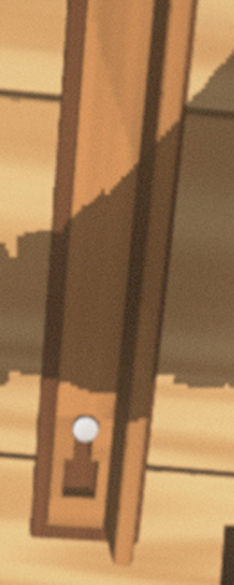

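Run:
```python
from h import *
c=last('wrist')
b=ray(c,[(347,21),(344,61),(332,221),(327,281)],.020)[:,:2]; print('base edge',b.round(4).tolist())
f=ray(c,[(398.3,21),(394,61),(373,261),(371,281)],.071)[:,:2]; print('fin',f.round(4).tolist())
for q in (b,f): d=q[-1]-q[0]; print('ang',np.degrees(np.arctan2(d[1],d[0])))
s=ray(c,[(347.3,238.5)],.027)[0]; w=ray(c,[(344,266)],.02)[0]; e=ray(c,[(368,311)],.071)[0]
print('stud',s,'wide',w,'fin end',e)
```

```text
base edge [[0.4249, 0.4026], [0.457, 0.4006], [0.6003, 0.392], [0.6616, 0.3878]]
fin [[0.4359, 0.4375], [0.464, 0.4356], [0.6244, 0.4256], [0.6428, 0.4246]]
ang -3.5814373814887954
ang -3.5753284080625876
stud [0.61583336 0.40652051 0.027     ] wide [0.64580724 0.40446454 0.02      ] fin end [0.67123914 0.42298099 0.071     ]
```

Packets sit in bays 1 and 2 at (172,247) and (65,247). The strip still hangs with its stud at (347,239), wide end at (344,267), and fin on the +y side. I'll grip the fin at mid-length.

```bash
python3 -c "
from h import *
plan(.5225,.4318,.12,86.4)"
```

```text
t 18.2 pos [0.5866 0.3749 0.2654] yaw 90.15 open 0.0878 F [0.4 0.3 0.1] q6 -2.42 tilt [-0.0006 -0.0005]
SHIFT [0.0639 0.0572 0.1454] TURN 3.75 dist 0.169
```

Call:
apply_moves(series=[[0, 0.02, 0.02, 0.03, 3.7], [0, 0.04, 0.04, 0.07, 3.7], [0, 0.064, 0.057, 0.11, 3.7], [0, 0.064, 0.057, 0.145, 3.7], [0, 0.064, 0.057, 0.145, 3.7]])

```text
t: 18.7
tool_pos: [0.5197, 0.43, 0.1155]
tcp_rot: [0.031, 1.0, -0.004, -0.003]
contact_force: [0.2, -0.4, -0.6]
opening: 0.0877
```

```bash
python3 -c "
from h import *
plan(.5225,.4318,.034,86.4)"
```

```text
t 18.7 pos [0.5197 0.43   0.1155] yaw 86.43 open 0.0877 F [ 0.2 -0.4 -0.6] q6 -2.61 tilt [-0.0062 -0.0069]
SHIFT [-0.0031  0.0025  0.0814] TURN 0.03 dist 0.082
```

Call:
apply_moves(series=[[0, 0, 0, 0.03, 0], [0, 0, 0, 0.06, 0], [0, 0, 0, 0.084, 0], [0, 0, 0, 0.084, 0], [0, 0, 0, 0.084, 0]])

```text
t: 19.2
tool_pos: [0.524, 0.4324, 0.0386]
tcp_rot: [0.032, 0.999, 0.0, 0.001]
contact_force: [-0.4, 0.2, 1.6]
opening: 0.0878
```

```bash
python3 -c "
from h import *
plan(.5225,.4318,.034,86.4)"
```

```text
t 19.2 pos [0.524  0.4324 0.0386] yaw 86.31 open 0.0878 F [-0.4  0.2  1.6] q6 -2.61 tilt [0.0013 0.0006]
SHIFT [ 0.0015 -0.0007  0.0046] TURN -0.09 dist 0.005
```

Call:
apply_moves(series=[[200, 0, 0, 0.004, 0], [255, 0, 0, 0.004, 0], [255, 0, 0, 0.004, 0], [255, 0, 0, 0.004, 0], [255, 0, 0, 0.004, 0]], squeeze=40)

```text
t: 19.7
tool_pos: [0.5229, 0.4322, 0.0333]
tcp_rot: [0.032, 0.999, 0.0, 0.0]
contact_force: [-1.0, -0.7, -0.4]
opening: 0.0533
```

Call:
apply_moves(series=[[255, 0, 0, 0, 0], [255, 0, 0, 0, 0], [255, 0, 0, 0, 0], [255, 0, 0, 0, 0], [255, 0, 0, 0, 0]])

```text
t: 20.2
tool_pos: [0.5228, 0.4321, 0.0329]
tcp_rot: [0.032, 0.999, -0.0, -0.0]
contact_force: [0.2, 0.1, -0.1]
opening: 0.0134
```

Call:
apply_moves(series=[[255, 0.01, 0, 0, 0], [255, 0.02, 0, 0, 0], [255, 0.03, 0, 0, 0], [255, 0.03, 0, 0, 0], [255, 0.03, 0, 0, 0]])

```text
t: 20.7
tool_pos: [0.492, 0.434, 0.0329]
tcp_rot: [0.032, 0.999, -0.0, -0.0]
contact_force: [-0.0, 0.3, -0.8]
opening: 0.0095
```

```bash
python3 -c "
from h import *
plan(.494,.434,.034,86.4)
c=shot('top'); shot('wrist')
s=shot('scene')
a=cv2.resize(c['pixels'][190:330,130:200],None,fx=3.4,fy=3.4); b=s['pixels'][160:280,150:330]; b=cv2.resize(b,None,fx=2.9,fy=2.9)
w=np.zeros((480,a.shape[1]+b.shape[1],3),np.uint8); w[:a.shape[0],:a.shape[1]]=a; w[:b.shape[0],a.shape[1]:]=b; cv2.imwrite('pics/s12.png',w)"
```

```text
t 20.7 pos [0.492  0.434  0.0329] yaw 86.32 open 0.0095 F [-0.   0.3 -0.8] q6 -2.65 tilt [-0.0005 -0.0003]
SHIFT [-0.002   0.0001 -0.0011] TURN -0.08 dist 0.002
```

View pics/s12.png

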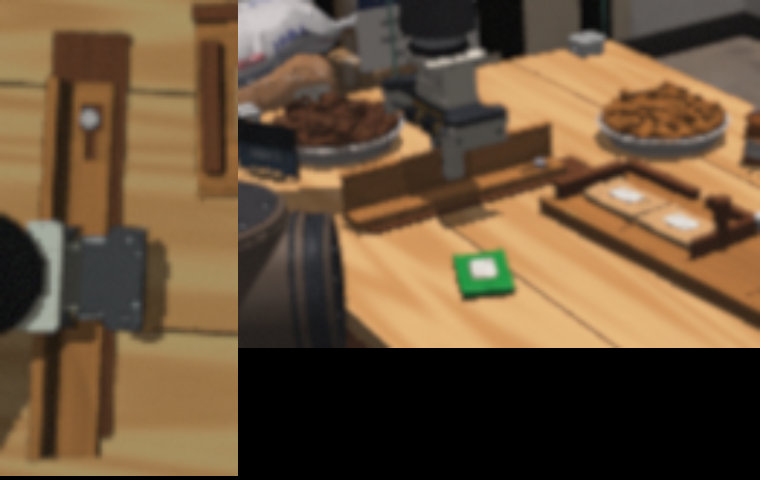

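The stud head (90,117 in the left crop) stands in the wide end, with the narrow part running down to (90,158). I'll lift gently.

Call:
apply_moves(series=[[255, 0, 0, -0.003, 0], [255, 0, 0, -0.006, 0], [255, 0, 0, -0.01, 0], [255, 0, 0, -0.01, 0]])

```text
t: 21.25
tool_pos: [0.4933, 0.4343, 0.0437]
tcp_rot: [0.033, 0.999, 0.0, 0.0]
contact_force: [0.5, -0.4, -2.0]
opening: 0.0098
```

Call:
apply_moves(series=[[255, 0, 0, -0.02, 0], [255, 0, 0, -0.05, 0], [255, 0, 0, -0.08, 0], [255, 0, 0, -0.08, 0]])

```text
t: 21.65
tool_pos: [0.4948, 0.4361, 0.128]
tcp_rot: [0.032, 0.999, 0.003, 0.003]
contact_force: [0.6, 0.3, -1.3]
opening: 0.0099
```

```bash
python3 -c "
from h import *
plan(.47,.16,.125,179.7)
c=shot('wrist','w13.png');print(readout.get_state()['qpos'].round(2))"
```

```text
t 21.6 pos [0.4948 0.4361 0.128 ] yaw 86.32 open 0.0099 F [ 0.6  0.3 -1.3] q6 -2.65 tilt [0.0052 0.0059]
SHIFT [ 0.0071 -0.2771  0.0012] TURN -93.38 dist 0.277
[ 1.02  0.4  -0.16  0.   -1.   -2.65]
```

Call:
apply_moves(series=[[255, 0.002, -0.04, 0, -8], [255, 0.004, -0.08, 0, -16], [255, 0.006, -0.12, 0, -24], [255, 0.007, -0.16, 0, -32], [255, 0.007, -0.2, 0, -40]])

```text
t: 22.2
tool_pos: [0.4718, 0.2328, 0.1218]
tcp_rot: [-0.314, 0.949, -0.0, -0.001]
contact_force: [1.5, -0.1, -2.0]
opening: 0.01
```

Call:
apply_moves(series=[[255, 0, 0, 0, -8], [255, 0, 0, 0, -16], [255, 0, 0, 0, -24], [255, 0, 0, 0, -32], [255, 0, 0, 0, -40]])

```text
t: 22.7
tool_pos: [0.4722, 0.2342, 0.1218]
tcp_rot: [-0.62, 0.785, 0.0, -0.001]
contact_force: [-0.1, 0.5, -2.0]
opening: 0.0098
```

```bash
python3 -c "
from h import *
plan(.47,.12,.10,179.7)"
```

```text
t 22.7 pos [0.4722 0.2342 0.1218] yaw 166.57 open 0.0098 F [-0.1  0.5 -2. ] q6 -1.07 tilt [-0.0014 -0.001 ]
SHIFT [ 0.1116 -0.0244  0.0219] TURN -13.13 dist 0.116
```

Call:
apply_moves(series=[[255, 0.04, -0.01, 0, -7], [255, 0.08, -0.02, 0, -13.1], [255, 0.112, -0.024, 0, -13.1], [255, 0.112, -0.024, 0.02, -13.1], [255, 0.112, -0.024, 0.02, -13.1]])

```text
t: 23.2
tool_pos: [0.4676, 0.1184, 0.1005]
tcp_rot: [-0.702, 0.712, 0.001, -0.002]
contact_force: [-0.1, 0.3, -1.5]
opening: 0.0098
```

```bash
python3 -c "
from h import *
plan(.48,.12,.03,179.7)
c=shot('wrist');t=shot('top')
b=cv2.resize(t['pixels'][180:330,170:410],None,fx=2,fy=2)
w=np.zeros((480,640,3),np.uint8); w[:]=c['pixels']; w=cv2.resize(w,(400,300)); o=np.zeros((600,480,3),np.uint8); o[:300]=b; o[300:,:400]=w; cv2.imwrite('pics/s14.png',o)"
```

```text
t 23.2 pos [0.4676 0.1184 0.1005] yaw 179.23 open 0.0098 F [-0.1  0.3 -1.5] q6 -0.67 tilt [-0.0041 -0.0021]
SHIFT [-0.0019 -0.0127  0.0705] TURN -0.47 dist 0.072
```

View pics/s14.png

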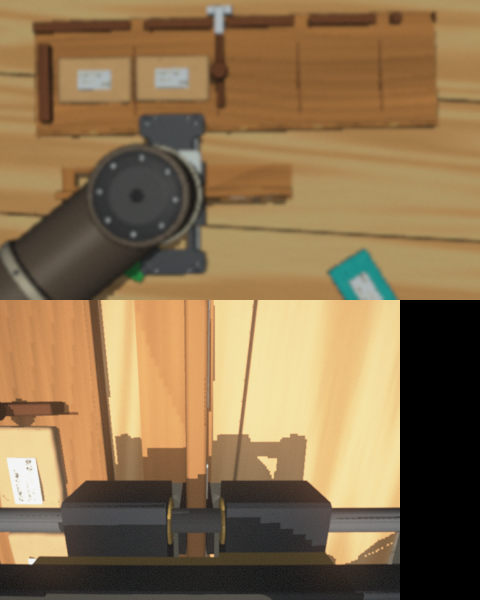

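The strip is held parallel to the board with its back towards it, and the packets and stop are still in place. I'll lower the strip short of the board, then push it flush.

Call:
apply_moves(series=[[255, -0.002, -0.013, 0.03, -0.5], [255, -0.002, -0.013, 0.055, -0.5], [255, -0.002, -0.013, 0.066, -0.5], [255, -0.002, -0.013, 0.07, -0.5], [255, -0.002, -0.013, 0.07, -0.5]])

```text
t: 23.8
tool_pos: [0.4827, 0.1226, 0.0331]
tcp_rot: [-0.707, 0.708, -0.0, -0.0]
contact_force: [0.5, -0.4, -2.0]
opening: 0.01
```

Call:
apply_moves(series=[[255, 0, 0, 0, 0], [255, 0, 0, 0, 0]])

```text
t: 24.0
tool_pos: [0.4833, 0.1227, 0.034]
tcp_rot: [-0.706, 0.708, -0.0, 0.001]
contact_force: [0.3, -0.2, -2.4]
opening: 0.0097
```

```bash
python3 -c "
from h import *
plan(.515,.12,.027,179.7)"
```

```text
t 24.0 pos [0.4833 0.1227 0.034 ] yaw 179.89 open 0.0097 F [ 0.3 -0.2 -2.4] q6 -0.65 tilt [0.0017 0.0011]
SHIFT [ 0.0027 -0.0317  0.0071] TURN 0.19 dist 0.033
```

Call:
apply_moves(series=[[255, 0, 0, 0.004, 0.2], [255, 0, 0, 0.007, 0.2], [255, 0, 0, 0.007, 0.2], [255, 0, 0, 0.007, 0.2]])

```text
t: 24.4
tool_pos: [0.4829, 0.1224, 0.0267]
tcp_rot: [-0.705, 0.709, -0.0, 0.0]
contact_force: [-4.2, 1.0, 9.7]
opening: 0.0096
```

Call:
apply_moves(series=[[255, 0, -0.01, 0, 0], [255, 0, -0.018, 0, 0], [255, 0, -0.024, 0, 0], [255, 0, -0.026, 0, 0], [255, 0, -0.026, 0, 0]])

```text
t: 24.9
tool_pos: [0.5069, 0.1212, 0.0268]
tcp_rot: [-0.705, 0.709, 0.001, -0.001]
contact_force: [-13.3, 0.2, 19.7]
opening: 0.0099
```

Call:
apply_moves(series=[[255, 0, -0.001, 0, 0], [255, 0, -0.002, 0, 0], [255, 0, -0.003, 0, 0], [255, 0, -0.003, 0, 0]])

```text
t: 25.3
tool_pos: [0.5094, 0.1211, 0.0268]
tcp_rot: [-0.705, 0.709, 0.001, -0.002]
contact_force: [-14.8, 1.0, 20.6]
opening: 0.01
```

Call:
apply_moves(series=[[255, 0, 0, -0.001, 0], [255, 0, -0.001, -0.001, 0], [255, 0, -0.002, -0.001, 0], [255, 0, -0.003, -0.001, 0]])

```text
t: 25.7
tool_pos: [0.5145, 0.122, 0.0268]
tcp_rot: [-0.705, 0.709, 0.0, -0.0]
contact_force: [-2.8, 1.0, 1.3]
opening: 0.0097
```

Call:
apply_moves(series=[[255, 0, -0.001, 0, 0], [255, 0, -0.002, 0, 0], [255, 0, -0.003, 0, 0], [255, 0, -0.003, 0, 0]])

```text
t: 26.1
tool_pos: [0.5155, 0.1217, 0.0269]
tcp_rot: [-0.705, 0.709, 0.001, -0.002]
contact_force: [-13.8, 5.7, 11.8]
opening: 0.0099
```

Call:
apply_moves(series=[[255, 0, -0.001, -0.0005, 0], [255, 0, -0.0015, -0.0005, 0], [255, 0, -0.0015, -0.0005, 0]])

```text
t: 26.4
tool_pos: [0.5155, 0.1217, 0.027]
tcp_rot: [-0.705, 0.709, 0.002, -0.002]
contact_force: [-18.3, 7.9, 13.5]
opening: 0.0095
```

```bash
python3 -c "
from h import *
plan(.515,.12,.027,179.7)
c=shot('wrist','w15.png')"
```

```text
t 26.4 pos [0.5155 0.1217 0.027 ] yaw 179.64 open 0.0095 F [-18.3   7.9  13.5] q6 -0.60 tilt [-0.0058 -0.0012]
SHIFT [0.0017 0.0005 0.    ] TURN -0.06 dist 0.002
```

View pics/w15.png

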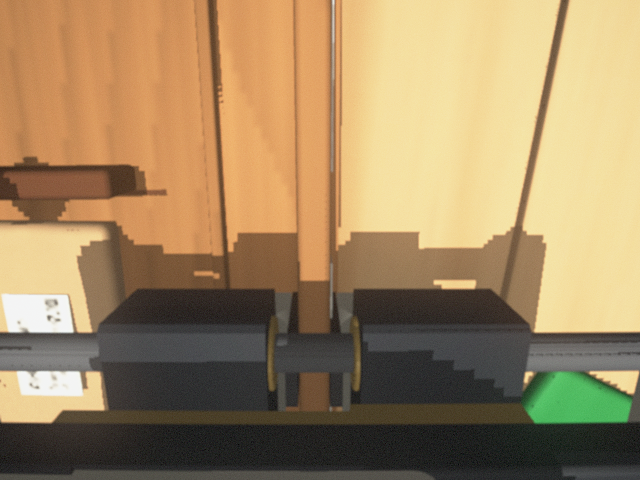

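The strip has stopped hard against the front edge: x stays at 0.5155 while the force rises to 18 N. I'll release it and back off.

Call:
apply_moves(series=[[200, 0, 0, 0, 0], [150, 0, 0, 0, 0], [100, 0, 0, 0, 0], [100, 0, 0, 0, 0], [100, 0, 0, 0, 0]])

```text
t: 26.95
tool_pos: [0.5195, 0.122, 0.0274]
tcp_rot: [-0.705, 0.709, -0.0, 0.0]
contact_force: [-1.0, -0.6, 0.1]
opening: 0.044
```

Call:
apply_moves(series=[[100, 0, 0, -0.03, 0], [100, 0, 0, -0.08, 0], [100, 0, 0, -0.13, 0], [50, 0, 0, -0.18, 0], [0, 0, 0, -0.21, 0]])

```text
t: 27.45
tool_pos: [0.5204, 0.1222, 0.242]
tcp_rot: [-0.705, 0.709, -0.001, 0.002]
contact_force: [0.4, 1.1, 0.7]
opening: 0.0644
```

```bash
python3 -c "
from h import *
plan(.45,.03,.30,179.7)"
```

```text
t 27.4 pos [0.5204 0.1222 0.242 ] yaw 179.69 open 0.0644 F [0.4 1.1 0.7] q6 -0.60 tilt [0.0049 0.0021]
SHIFT [ 0.0925  0.0696 -0.0586] TURN -0.01 dist 0.130
```

Call:
apply_moves(series=[[0, -0.01, 0.01, -0.05, 0], [0, -0.028, 0.02, -0.1, 0], [0, -0.028, 0.02, -0.15, 0], [0, -0.028, 0.02, -0.158, 0], [0, -0.028, 0.02, -0.158, 0]])

```text
t: 27.95
tool_pos: [0.5001, 0.1505, 0.3982]
tcp_rot: [-0.705, 0.709, -0.001, 0.003]
contact_force: [-0.3, 0.0, -0.2]
opening: 0.0876
```

Call:
apply_moves(series=[[0, 0, 0, 0, 0], [0, 0, 0, 0, 0], [0, 0, 0, 0, 0]])

```text
t: 28.25
tool_pos: [0.499, 0.1498, 0.3939]
tcp_rot: [-0.705, 0.709, 0.0, -0.001]
contact_force: [-0.5, -0.2, -0.7]
opening: 0.0877
```

```bash
python3 -c "
from h import *
plan(.5,.15,.4,179.7)
c=shot('wrist')
cv2.imwrite('pics/w16.png',cv2.resize(c['pixels'][0:295,60:480],None,fx=1.9,fy=1.9,interpolation=cv2.INTER_CUBIC)); shot('top','t16.png')"
```

```text
t 28.2 pos [0.499  0.1498 0.3939] yaw 179.65 open 0.0877 F [-0.5 -0.2 -0.7] q6 -0.67 tilt [-0.0021 -0.0014]
SHIFT [-0.0002 -0.001  -0.0061] TURN -0.05 dist 0.006
```

View pics/w16.png

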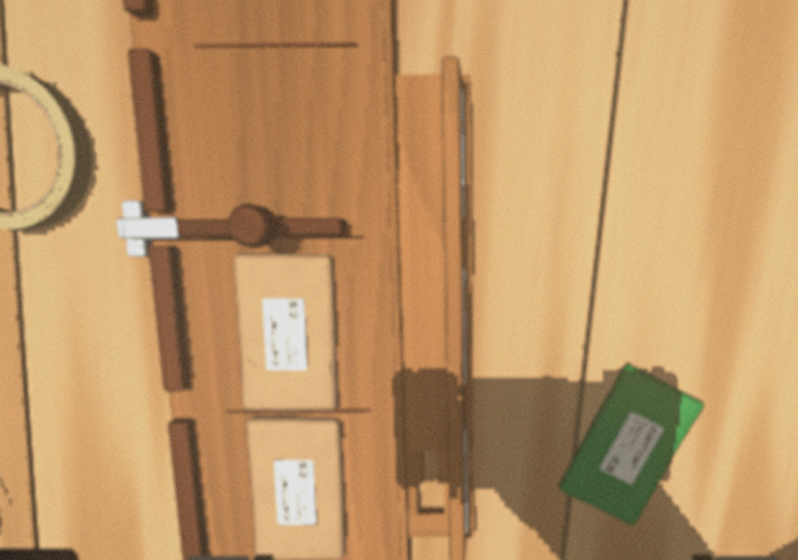

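Run:
```python
from h import *
c=last('wrist')
# expected edges if perfectly flush, + diff profile
im=c['pixels']
a=im[25:75,255:315]; b=im[235:292,255:315]
w=np.vstack([cv2.resize(a,(540,290),interpolation=cv2.INTER_CUBIC),cv2.resize(b,(540,300),interpolation=cv2.INTER_CUBIC)])
cv2.imwrite('pics/c17.png',w)
for r in (48,80,120,160,180,265,280): 
    d=np.diff(im[r-1:r+2,255:315].mean(2).mean(0)); print(r,[(255+i,int(v)) for i,v in enumerate(d) if abs(v)>8])
for y in (-.03,.05,.12,.2,.27): print(y,proj(c,[(.551+.005*(y-.047),y,.023),(.551+.005*(y-.047),y,.014)]).round(1).tolist())
```

```text
48 [(265, -11), (266, -12), (267, 17), (268, 20), (291, -13), (293, 10), (299, -9), (300, -11), (301, -9), (305, 15), (306, 13), (307, 24), (308, 13)]
80 [(262, -8), (266, -15), (267, -19), (269, 30), (270, 19), (292, -8), (293, 8), (300, -15), (303, -8), (304, -11), (305, 13), (308, 22), (309, 16)]
120 [(268, -11), (269, 17), (270, 18), (294, 11), (300, -15), (301, -23), (302, -22), (306, 8), (308, 17), (309, 28), (310, 15)]
160 [(269, -12), (270, 15), (271, 19), (293, -13), (295, 11), (301, -18), (302, -15), (303, -13), (307, 29), (308, 32), (309, 14)]
180 [(269, -12), (270, -9), (271, 19), (272, 13), (293, -10), (295, 8), (301, -19), (302, -14), (307, 26), (308, 35), (309, 16)]
265 [(271, -8), (272, -21), (273, -11), (274, 14), (275, 13), (277, -8), (278, -25), (279, -13), (280, 19), (281, 32), (282, 8), (295, -8), (297, 8), (301, -12), (302, -20), (304, 13), (305, -9), (306, -9), (307, 11), (308, 11), (309, 27), (310, 22)]
280 [(272, -8), (273, -18), (274, 8), (275, 12), (295, -10), (297, 10), (302, -14), (303, -15), (305, -10), (307, 28), (308, 23), (309, 14), (310, 12)]
-0.03 [[265.7, 29.9], [266.5, 31.6]]
0.05 [[267.6, 103.9], [268.4, 104.3]]
0.12 [[269.3, 164.0], [270.0, 163.4]]
0.2 [[271.1, 227.9], [271.7, 226.3]]
0.27 [[272.6, 279.8], [273.2, 277.5]]
```

View pics/c17.png

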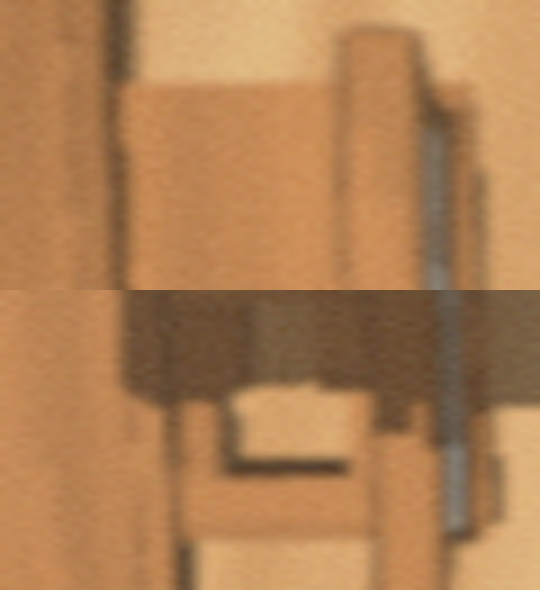

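Run:
```python
from h import *
c=last('wrist')
cr=lambda p:[(60+u/1.9,v/1.9) for u,v in p]
print('base back',ray(c,[(267.7,48),(271.3,180),(274.3,280)],.014)[:,:2].round(4).tolist())
print('lip edge',ray(c,[(265.8,48),(269.6,180),(273,280)],.023)[:,:2].round(4).tolist())
print('strip ends',ray(c,cr([(398,75),(430,533)]),.014)[:,:2].round(4).tolist())
for p in ([(236,254),(332,254),(337,408),(243,410)],[(247,419),(341,419),(344,557),(255,558)]):
    q=ray(c,cr(p),.032)[:,:2]; print('packet',q.round(4).tolist())
print('knob',ray(c,cr([(249,224)]),.084)[:,:2])
```

```text
base back [[0.5498, -0.0125], [0.5504, 0.1405], [0.5507, 0.2736]]
lip edge [[0.5511, -0.011], [0.5516, 0.1394], [0.5516, 0.2703]]
strip ends [[0.5475, -0.0216], [0.5347, 0.2745]]
packet [[0.6497, 0.0831], [0.5901, 0.0837], [0.5921, 0.1809], [0.6536, 0.1818]]
packet [[0.6515, 0.1878], [0.5899, 0.1882], [0.5929, 0.2849], [0.6542, 0.2853]]
knob [[0.62602719 0.06647903]]
```

```bash
python3 -c "
from h import *
print(manip.finish_job())"
```

```text
the job is handed in; nothing more can be done
None
```

I set out both kraft packets, moved the stop and laid the price strip against the board, then handed the job in at about 28 s of robot time. The hand-in reports no verdict, so these are my own last checks.

- **Packets:** There were two kraft packets, now lying flat in bays 1 and 2. Their centres measure board y ≈ +0.19 and +0.085 m and x ≈ −0.015 m. I left the green and turquoise look-alikes alone.
- **Stop:** I lifted it, moved it along the rail and lowered it into the 2-bay notch, back to its starting height. In the last image the tongue sits in the notch gap. The knob measures board y ≈ 0.0195 m, against the notch centre at 0.020 m.
- **Strip:** I slid it about 30 mm off the stud, lifted it free and laid it on the table with the fin to the robot. I pushed it against the front edge until it stopped moving at about 18 N. In the last image both back ends are about 1 mm from the edge, with the ends at world y ≈ −0.02 and +0.275 m, inside the board's length.
- **Bell, tape and bowl:** The arm never worked near the bell or bowl, and nothing bumped the tape. I did not measure their final positions.
- **Faults:** I saw no sign of the strip being knocked or of the grip slackening.

The first wrist and top-camera readings of the knob differed by about 5 mm. The stud reading from the top view was about 30 mm off because I had misread the pixel. In both cases I worked from the closer wrist readings. I viewed about 17 pictures against the budget of 14 (16 at most).

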